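# Clamp the jar in the one-handed jar clamp

### The job

Get the jar held in the jar clamp so that its lid can be opened with one hand: pull the black stop knob fully up, then crank the red handle until the moving jaw grips the upright jar firmly against the fixed jaw, its rubber pad squeezed in by about 3 to 4 mm and never squashed flat. Then push the stop knob fully down again behind the jaw and let go, leaving the red cup and the glass bowl where they are.

Things in the scene. Friction and masses are not known exactly. Their poses are not given: they have to be found in the camera images.
- clamp: Jar clamp fixed on the counter: white board 222 x 220 mm from x 0 on, its top at z 18 mm, with grey metal parts. Origin: on the counter, below the middle of the crank-side face of the upright end plate. Its axes (used in all entries, mm): x along the screw from crank to fixed jaw (roughly towards the robot's left), y to the left of x (towards the robot), z up. Crank axis: along x at y 0, z 95.
- lip_edge (a point): Middle of the front edge of the grey lip that reaches from the end plate over the crank: x -28, y 0, z 169 in the clamp's axes. Lip y +-42, z 165 to 173; end plate x 0 to 14, y +-42. Below z 165 the crank can only be worked with the tool tilted about 35 degrees, fingers pointing down and forward (+x). Bare counter under the crank.
- crank_grip (a point): Point to take on the crank's red grip: a freely spinning cylinder 18 across, 46 long, parallel to the clamp's x, 50 mm from the crank axis. The point is on its axis at x -40; the cylinder runs from x -14 to -60, the steel crank arm (18 wide) from x -4 to -12. In the clamp's axes the point is at y = -50 sin(crank), z = 95 + 50 cos(crank).
- crank (a joint): Crank angle, rad, 0 with the grip straight up; grows clockwise seen from the crank end looking along the clamp's +x (up, then towards -y), which closes the jaw 20 mm a turn. Starts from -2.0 to 1.0; the jar is gripped near 10.8. It stays where it is left. Turning takes about 4 N at the grip, plus about 1 N for each mm of pad squeeze.
- jaw (a joint): Travel of the moving jaw along the clamp's x, m: crank angle times 0.003183. At 0 its grey block (100 wide, z 23 to 109) is at x 40 to 64 and the orange lug on its +y side (y 47 to 99, z 28 to 46) at x 40 to 52. The jar touches both jaws at about 0.031; each mm more squeezes the pad 1 mm.
- pad (a joint): How far the black rubber pad of the moving jaw is squeezed back, m: 0 free, 0.008 flat on its backing. It resists with 15 N per mm. Wanted: about 0.0035.
- pad_face (a point): Centre of the pad's front face (100 mm wide, 74 mm high), at x 80, z 65 in the clamp's axes when jaw and pad are at 0.
- fixed_jaw (a point): Centre of the fixed jaw's rubber face, at x 177, y 0, z 65 in the clamp's axes; 110 mm wide, 75 mm high, facing the crank.
- stop (a joint): Height of the stop pin, m: 0 fully home (down, as at the start), 0.030 fully up. It stays where left; a detent near mid-travel (0.009 to 0.021) takes about 5 N to pass, the rest 1 N. The 10 mm pin (x 57.5 to 67.5) stands in front of the orange lug and blocks it; above 0.024 the lug passes under. It goes down behind the lug once jaw is above 0.0285.
- stop_knob (a point): Middle of the black knob on the stop pin: upright cylinder 26 mm across, 22 mm high; at x 62.5, y 85 in the clamp's axes, z 122 when home, 152 when up. Grip it from above; 33 mm below its underside is a grey bridge (x 47 to 78, y 68 to 112). Over 25 mm free all round.
- jar: Amber glass jar with yellow lid, 66 mm across, 100 mm high, 0.25 to 0.5 kg, standing loose on the board between the jaws. Origin: centre of its underside. The closing jaw pushes it to the fixed jaw; clamped, its origin is at x 144 in the clamp's axes.
- cup: Bystander: red ceramic cup with a handle, 80 mm across, 85 mm high, beyond the fixed-jaw end of the clamp. Origin: centre of its underside.
- bowl: Bystander: small glass bowl, 110 mm across, 50 mm high, in front of the crank end of the clamp. Origin: centre of its underside.

How it is judged:
On the way, in this order (a step that is already met when the one before it is completed fails the run):
1. the stop knob is pulled fully up while the jaw is still behind it (value of joint stop above 0.025 m and value of joint jaw below 0.01 m), for 0.1 s.
2. the jar is gripped upright between the jaws, pad squeezed 1.5 to 6.5 mm, stop knob still up (value of joint pad between 0.0015 and 0.0065 m and x of jar in the frame of clamp between 0.138 and 0.148 m and angle between jar's own z axis and vertical below 0.1 rad and value of joint stop above 0.02 m), for 0.2 s.
At the end, for the whole second after the job is handed in: The jar stands upright (within 6 degrees) and still, held between the jaws against the fixed jaw (origin at x 138 to 148 mm in the clamp frame), the pad squeezed by 1.5 to 6.5 mm, the crank at rest, and the stop knob down within 3 mm of home behind the jaw (jaw above 28.5 mm) (value of joint stop below 0.003 m and value of joint jaw above 0.0285 m and value of joint pad between 0.0015 and 0.0065 m and x of jar in the frame of clamp between 0.138 and 0.148 m and angle between jar's own z axis and vertical below 0.1 rad and velocity of joint crank between -0.1 and 0.1 rad/s and linear speed of jar below 0.01 m/s); the robot touches nothing.
It fails at once if the pad is squashed flat (more than 7.4 mm) (value of joint pad above 0.0074 m).
It fails at once if the jar is tipped by more than 20 degrees (angle between jar's own z axis and vertical above 0.35 rad).
It fails at once if the cup is moved by more than 30 mm (distance of cup from where it was at the start of the episode above 0.03 m).
It fails at once if the bowl is moved by more than 30 mm (distance of bowl from where it was at the start of the episode above 0.03 m).
It also fails if it takes over 72 s, if anything falls off the work surface, if the arm or the gripper's body presses on something with over 40 N, if the wrist force passes 120 N, or if a joint passes its speed limit or range.

### The arm

A 7-joint arm with a two-finger parallel gripper is mounted at the origin on the work surface. World frame = base frame: x ahead of the robot, y to its left, z up, the work surface at z = 0. Lengths are in m, angles in rad, forces in N, time in s.
With the tool pointing down it reaches from about 0.425 to 0.875 m from the base axis. Payload 4.7 kg.
Tool frame: the origin (TCP) lies on the mounting face of the last link; the fingertips stand 182 mm ahead of it and the grasp point (between the pads) lies r.grip_depth ahead of it (r.grip_depth is the distance from the TCP to the grasp point, in m); z points along the fingers, y is the line along which they close (so a half turn about z gives the same grasp; the last joint's range is limited). The gripper opens to 87 mm and grips with 3 to 60 N. Pads are 19 mm wide; open, the fingers measure 117 mm over their backs; the gripper's body (75 mm by 190 mm) begins 51 mm behind the grasp point.
Start: joints at [1.317, 0.321, -0.07, 1.45, 0.023, 1.371, -0.057], TCP at [0.172, -0.627, 0.405] pointing down, gripper open.
Joint ranges: [-2.86, 2.86], [-0.3, 2.09], [-1.38, 1.24], [0.06, 2.45], [-1.56, 4.7], [0.09, 2.05], [-2.69, 2.69]. Speed limits (rad/s): [2.57, 2.57, 3.14, 3.14, 3.14, 3.14, 3.14].

### API

Orientations are given as a rotation vector (axis times angle).
In Python, from cell import r gives the robot as it stands. The module is installed in compiled form; this text tells all that it offers.
- The arm moves only by the tool carry_out, never from a script. Its arguments are lists of equal length, an entry for each row: "dp": the shift along the tool's x, y, z as a fraction of full scale, a list of three; "twist": the turn, a rotation vector about the tool's x, y, z as a fraction of full scale, a list of three; "hand": the closure, from -1 (fully open) to 1 (shut), so that 0 is half open. In form: {"dp": [[tx, ty, tz], ...], "twist": [[ax, ay, az], ...], "hand": [hand, ...]}. A call has 1 to 10 rows; each row is the pose to reach, as a shift and turn from the pose commanded when the call began, along the tool's axes at that moment, turning the shorter way round; what a row does not reach only later rows make up. Full scale, the value 1, is 0.12 m for a shift and 2 pi rad for a turn. A row lasts 1/10 s, in which the tool goes at most 50 mm and 8.59 degrees, less where a joint would pass 70% of its speed; a pose out of reach is approached as far as the arm can. A call with a number of a shift or a turn outside -1 to 1 is refused whole. A call with a gripper value outside its range is refused whole. The fingers move at their own pace and stop on an object; "newtons" is the grip in N (left out, the last holds). Time passes only in rows, so rows that repeat a pose let the fingers close. It gives the time, the measured TCP pose, the force, the opening and the grip force at its end, in the units of the state.
- r.get_state(): the state, without advancing time (a new reading comes with each control period).
- r.capture(name): name is "side" or "top"; returns a dict with "image" (384x512x3 uint8, red, green, blue), "intrinsics" (3x3 intrinsics, pixels), "world_to_cam" (4x4, takes a point from world to camera coordinates). Camera axes: x right, y up, looking along -z (the intrinsics and any distortion apply to the point x, -y, -z); pixel columns grow to the right and rows downward; lengths in m; the calibration is good to about 2 mm. A picture is of the moment at which its call begins. There is no depth.
- r.finish_job(): hands the job in; it is judged then, once.
The state is a dict: "t": time; "q": joint angles; "joint_velocities": joint speeds; "tau": joint torques, N m; "position": TCP position; "eef_rot": TCP orientation; "force": force on the tool from outside, world axes, zero at the start; "torque": the same for the moment, N m; "grip_width": finger opening in m; "gripper_force": force on a finger pad.
Only numpy, scipy, OpenCV 4.12 (cv2) and the standard library are available. Lean on these libraries where they do the work, as an engineer would, in place of code of your own. Each camera call takes 0.05 s, during which the arm holds its last target. There are 200 camera calls.

## Working session

There is one attempt and no reset: what is moved stays moved. The work goes in short steps, Python scripts to look and compute and a tool call to move; the robot and the scene stay as the last step left them, time stands still between calls to the robot, and variables do not carry over. Pictures are saved under pics/ and viewed, at most 10 in all, crops included, and the job is handed in when it is done.

Besides the shell and the picture viewer there is one more tool, called after "Request:" in YAML: its name, and indented under it one key for each argument. carry_out: Moves the arm, as the interface text tells. Its arguments: {"type":"object","properties":{"dp":{"type":"array","items":{"type":"array","items":{"type":"number","minimum":-1,"maximum":1}}},"twist":{"type":"array","items":{"type":"array","items":{"type":"number","minimum":-1,"maximum":1}}},"hand":{"type":"array","items":{"type":"number"}},"newtons":{"type":"number"}},"required":["dp","twist","hand"]}

```bash
mkdir -p pics
python3 - <<'E'
from cell import r
import cv2,numpy as np
s=r.get_state()
print({k:np.round(v,3).tolist() for k,v in s.items()}, r.grip_depth)
for n in("side","top"):
    c=r.capture(n); cv2.imwrite(f"pics/{n}0.png",cv2.resize(c["image"][:,:,::-1],(800,600),interpolation=cv2.INTER_CUBIC)); print(n,c["intrinsics"].tolist(),np.round(c["world_to_cam"],4).tolist())
    np.savez(f"{n}.npz",K=c["intrinsics"],T=c["world_to_cam"]); print(list(c))
E
```

```text
{'t': 0.0, 'q': [1.317, 0.322, -0.07, 1.452, 0.023, 1.371, -0.057], 'joint_velocities': [0.001, 0.001, -0.0, -0.001, 0.0, 0.001, -0.0], 'tau': [-0.0, -49.128, -0.405, -31.253, -0.064, 0.044, 0.0], 'position': [0.172, -0.627, 0.404], 'eef_rot': [-3.112, -0.419, 0.001], 'force': [-0.212, 0.068, -0.106], 'torque': [-0.014, 0.04, 0.033], 'gripper_force': 0.0, 'grip_width': 0.087} 0.1635
side [[380.9990918972177, 0.0, 248.92693540823046], [0.0, 380.9990918972177, 194.8379535177993], [0.0, 0.0, 1.0]] [[-0.8187, -0.5742, -0.0036, 0.4745], [0.4496, -0.645, 0.6179, -0.353], [-0.3571, 0.5043, 0.7863, -0.8237], [0.0, 0.0, 0.0, 1.0]]
['image', 'intrinsics', 'world_to_cam']
top [[364.6454473590257, 0.0, 253.79758541039604], [0.0, 364.6454473590257, 192.2054092918942], [0.0, 0.0, 1.0]] [[0.0068, -0.9998, -0.0173, -0.006], [0.9961, 0.0053, 0.0876, -0.6055], [-0.0875, -0.0179, 0.996, -1.0138], [0.0, 0.0, 0.0, 1.0]]
['image', 'intrinsics', 'world_to_cam']
```

View pics/side0.png

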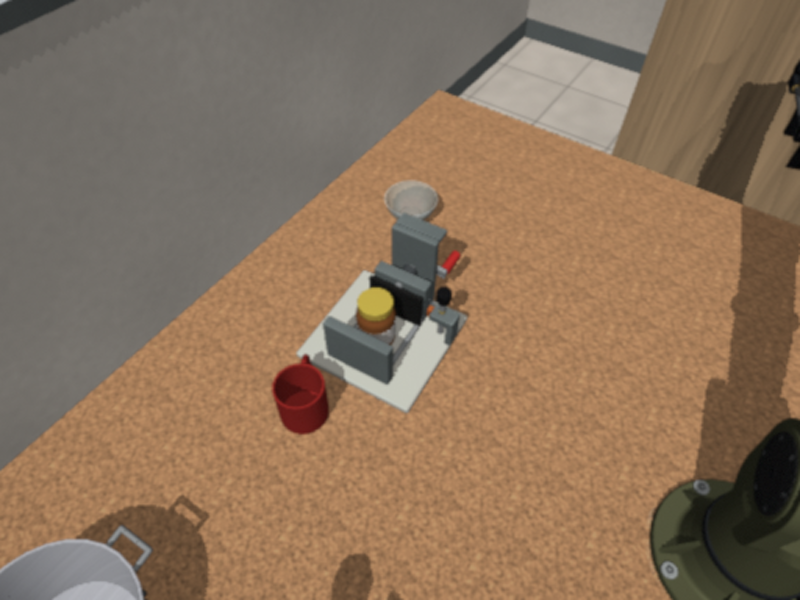

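View pics/top0.png

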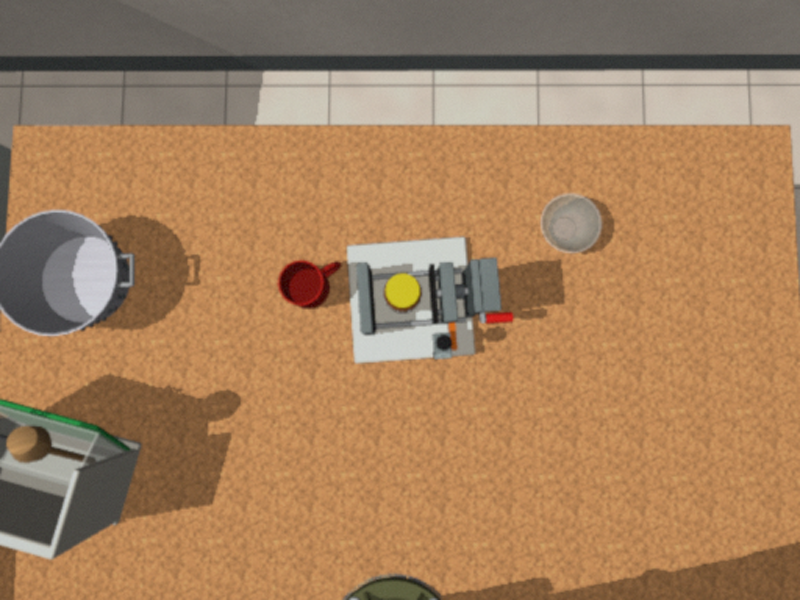

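The side view shows the clamp with the crank grip at about (450,263), the knob at (444,296) and the cup at (301,395). In the top view the board corners are at about (347,247), (466,237), (475,354) and (355,362), the knob is at (444,342) and the grip runs (486..512,318). I'll enlarge both for accurate points.

Run:
```python
from cell import r
import cv2
for n,(a,b,c,d),f in(("top",(215,345,145,240),6),("side",(185,305,130,265),4.4)):
    im=r.capture(n)["image"][c:d,a:b,::-1]
    cv2.imwrite(f"pics/{n}1.png",cv2.resize(im,None,fx=f,fy=f,interpolation=cv2.INTER_CUBIC))
```

```text
(no output)
```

View pics/top1.png

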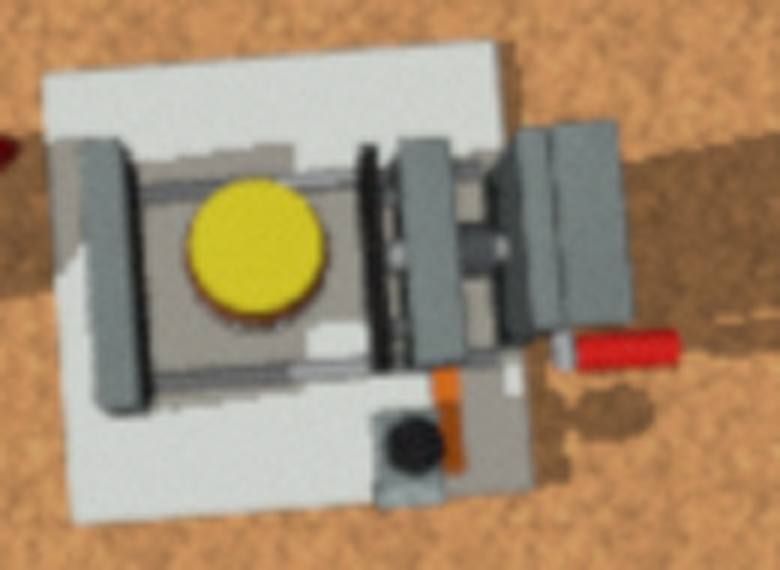

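View pics/side1.png

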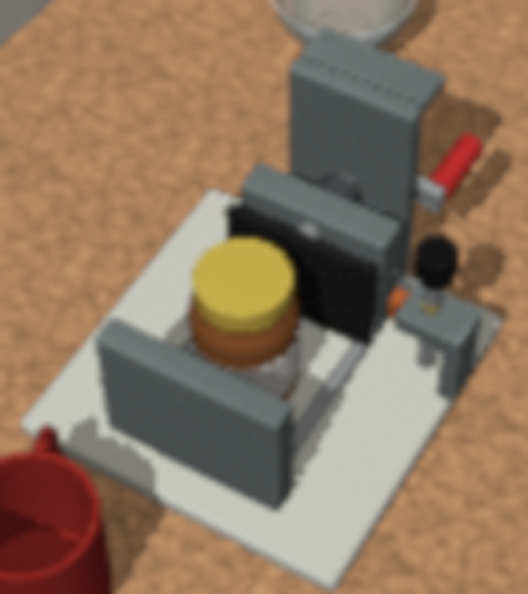

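Top crop: board corners are at (43,75), (496,42), (533,490), (75,522), lip edge corners at (617,122) and (633,322), knob at (414,443), and grip from (577,352) to (680,348). Side crop: knob at (437,262) and grip from (443,183) to (472,145). I'll fit the pose from these.

```bash
cat > h.py <<'E'
import numpy as np
from scipy.spatial.transform import Rotation as R
C={n:np.load(f"{n}.npz") for n in("top","side")}
def proj(n,P):
    T,K=C[n]["T"],C[n]["K"]; p=T[:3,:3]@P+T[:3,3]; q=K@np.array([p[0],-p[1],-p[2]]); return q[:2]/q[2]
def toworld(c,P): # clamp mm -> world m
    x,y,a=c; P=np.asarray(P,float)/1000
    return np.array([x+np.cos(a)*P[0]-np.sin(a)*P[1],y+np.sin(a)*P[0]+np.cos(a)*P[1],P[2]])
E
python3 - <<'E'
from h import *
from scipy.optimize import least_squares
t=lambda u,v:np.array([215+(u+.5)/6-.5,145+(v+.5)/6-.5]); s=lambda u,v:np.array([185+(u+.5)/4.4-.5,130+(v+.5)/4.4-.5])
obs=[("top",(222,-110,18),t(43,75)),("top",(0,-110,18),t(496,42)),("top",(0,110,18),t(533,490)),("top",(222,110,18),t(75,522)),
("top",(-28,-42,173),t(617,122)),("top",(-28,42,173),t(633,322)),("top",(62.5,85,133),t(414,443)),
("side",(222,-110,18),s(22,427)),("side",(222,110,18),s(333,586)),("side",(0,110,18),s(503,318)),("side",(62.5,85,122),s(437,262)),
("side",(-28,-42,173),s(325,32)),("side",(-28,42,173),s(441,78))]
def g(x,k): return (x,-50*np.sin(k),95+50*np.cos(k))
go=[("top",-14,t(577,352)),("top",-60,t(680,348)),("side",-14,s(443,183)),("side",-60,s(472,145))]
f=lambda p:np.concatenate([proj(n,toworld(p[:3],P))-u for n,P,u in obs]+[proj(n,toworld(p[:3],g(x,p[3])))-u for n,x,u in go])
o=least_squares(f,[.55,-.15,1.6,-1.5],loss="soft_l1"); print(o.x); print(np.round(f(o.x).reshape(-1,2),1).tolist())
np.save("c.npy",o.x)
c=o.x[:3]
for P in [(62.5,85,122),(-28,0,169),g(-40,o.x[3])]: print(P,toworld(c,P).round(4))
from cell import r; q=r.get_state(); print(R.from_rotvec(q["eef_rot"]).as_matrix().round(3))
E
```

```text
[ 0.6183502  -0.13642453  1.65153572 -1.5762558 ]
[[-0.7, -0.7], [0.1, -1.0], [0.4, 0.4], [-1.0, 0.8], [0.0, -0.7], [0.4, -0.0], [0.2, 0.4], [-1.0, -0.7], [0.3, 0.6], [0.6, -0.1], [-0.1, 0.8], [-0.5, -1.0], [1.6, -0.1], [-0.1, 0.5], [0.1, -0.2], [-0.7, 1.0], [0.3, -1.1]]
(62.5, 85, 122) [ 0.5286 -0.081   0.122 ]
(-28, 0, 169) [ 0.6206 -0.1643  0.169 ]
(-40, np.float64(49.99925485620219), np.float64(94.72702779529446)) [ 0.5717 -0.1803  0.0947]
[[ 0.964  0.265 -0.   ]
 [ 0.265 -0.964  0.001]
 [-0.    -0.001 -1.   ]]
```

Pose fit residuals are about 1 px, and the crank is at about -1.58 rad. I'll move towards a point above the knob.

Request:
carry_out:
  dp:
    - [0.4,-0.35,0]
    - [0.8,-0.7,0]
    - [1,-0.88,0]
    - [1,-0.88,0]
  twist:
    - [0,0,0]
    - [0,0,0]
    - [0,0,0]
    - [0,0,0]
  hand: [-1,-1,-1,-1]

```text
t: 0.6
position: [0.2646, -0.4881, 0.405]
eef_rot: [-3.11, -0.433, -0.004]
force: [0.8, 0.3, 0.3]
grip_width: 0.087
gripper_force: 0.0
```

Request:
carry_out:
  dp:
    - [0.4,-0.35,0]
    - [0.8,-0.7,0]
    - [1,-0.88,0]
    - [1,-0.88,0]
  twist:
    - [0,0,0]
    - [0,0,0]
    - [0,0,0]
    - [0,0,0]
  hand: [-1,-1,-1,-1]

```text
t: 1.0
position: [0.3512, -0.3545, 0.4051]
eef_rot: [-3.111, -0.433, -0.003]
force: [0.2, 0.1, -0.1]
grip_width: 0.0871
gripper_force: 0.0
```

Request:
carry_out:
  dp:
    - [0.4,-0.35,0]
    - [0.8,-0.7,0]
    - [1,-0.88,0]
    - [1,-0.88,0]
  twist:
    - [0,0,0]
    - [0,0,0]
    - [0,0,0]
    - [0,0,0]
  hand: [-0.3,-0.3,-0.3,-0.3]

```text
t: 1.4
position: [0.4381, -0.221, 0.4052]
eef_rot: [-3.11, -0.433, -0.003]
force: [-0.5, 0.3, 0.9]
grip_width: 0.063
gripper_force: 0.0
```

Request:
carry_out:
  dp:
    - [0.4,-0.35,0]
    - [0.8,-0.7,0]
    - [1,-0.88,0]
    - [1,-0.88,0]
    - [1,-0.88,0]
    - [1,-0.88,0]
  twist:
    - [0,0,0]
    - [0,0,0]
    - [0,0,0]
    - [0,0,0]
    - [0,0,0]
    - [0,0,0]
  hand: [-0.3,-0.3,-0.3,-0.3,-0.3,-0.3]

```text
t: 2.0
position: [0.5226, -0.0948, 0.4043]
eef_rot: [3.113, 0.416, -0.002]
force: [-0.3, -1.1, -0.1]
grip_width: 0.0565
gripper_force: 0.0
```

```bash
cat >> h.py <<'E'
c=np.load("c.npy")[:3]
def clampR(): return R.from_euler("z",c[2])
def plan(P,Rt,s,gd):
    """P grasp point world, Rt tool rotation; returns dp,twist fractions from state s"""
    Rc=R.from_rotvec(s["eef_rot"]); tcp=P-Rt.apply([0,0,gd])
    return (Rc.inv().apply(tcp-s["position"])/.12).round(4),((Rc.inv()*Rt).as_rotvec()/2/np.pi).round(4)
# tool axes as columns in clamp axes
KNOB=clampR()*R.from_matrix(np.array([[0,-1,0],[-1,0,0],[0,0,-1]]))   # y = -clamp x, z down, x=-clamp y
E
python3 - <<'E'
from h import *; from cell import r
print(KNOB.as_matrix().round(3)); s=r.get_state()
P=toworld(c,(62.5,85,126)); print(plan(P,KNOB,s,r.grip_depth))
E
```

```text
[[ 0.997  0.081  0.   ]
 [ 0.081 -0.997  0.   ]
 [ 0.     0.    -1.   ]]
(array([ 0.0797, -0.0984,  0.9566]), array([0.0001, 0.0002, 0.0294]))
```

Request:
carry_out:
  dp:
    - [0.08,-0.098,0]
    - [0.08,-0.098,0]
    - [0.08,-0.098,0.25]
    - [0.08,-0.098,0.5]
    - [0.08,-0.098,0.7]
    - [0.08,-0.098,0.85]
    - [0.08,-0.098,0.957]
    - [0.08,-0.098,0.957]
    - [0.08,-0.098,0.957]
  twist:
    - [0,0,0.0294]
    - [0,0,0.0294]
    - [0,0,0.0294]
    - [0,0,0.0294]
    - [0,0,0.0294]
    - [0,0,0.0294]
    - [0,0,0.0294]
    - [0,0,0.0294]
    - [0,0,0.0294]
  hand: [-0.3,-0.3,-0.3,-0.3,-0.3,-0.3,-0.3,-0.3,-0.3]

```text
t: 2.9
position: [0.5293, -0.0797, 0.2904]
eef_rot: [3.138, 0.128, 0.001]
force: [0.6, -0.5, -0.0]
grip_width: 0.0567
gripper_force: 0.0
```

Run:
```python
from h import *; from cell import r
import cv2
a=r.capture("top")["image"][145:240,215:345,::-1]; b=r.capture("side")["image"][150:230,235:305,::-1]
f=lambda i:cv2.resize(i,(400,int(400*i.shape[0]/i.shape[1])),interpolation=cv2.INTER_CUBIC)
a,b=f(a),f(b); o=np.zeros((max(len(a),len(b)),800,3),np.uint8); o[:len(a),:400]=a;o[:len(b),400:]=b; cv2.imwrite("pics/k.png",o)
```

```text
(no output)
```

View pics/k.png

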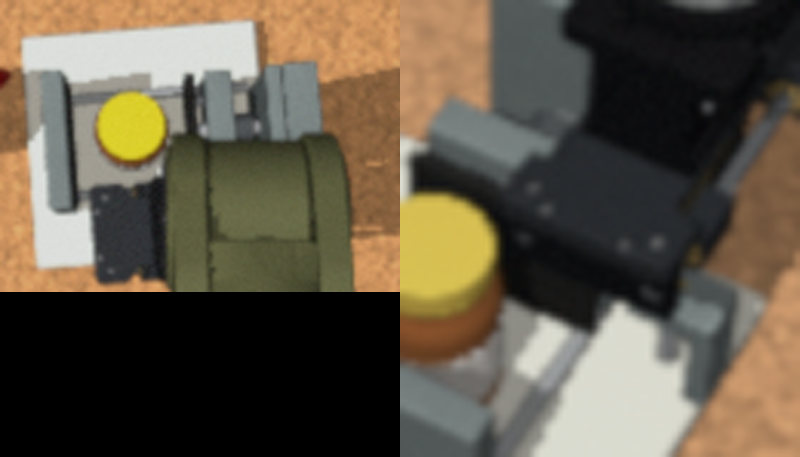

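The gripper hides the knob but sits over the bridge as planned, so I'll close and feel for it.

Request:
carry_out:
  dp:
    - [0,0,0]
    - [0,0,0]
    - [0,0,0]
    - [0,0,0]
    - [0,0,0]
    - [0,0,0]
  twist:
    - [0,0,0]
    - [0,0,0]
    - [0,0,0]
    - [0,0,0]
    - [0,0,0]
    - [0,0,0]
  hand: [1,1,1,1,1,1]
  newtons: 25

```text
t: 3.6
position: [0.5294, -0.0809, 0.2901]
eef_rot: [3.135, 0.128, 0.001]
force: [1.6, -5.5, -0.1]
grip_width: 0.0251
gripper_force: 25.0
```

Request:
carry_out:
  dp:
    - [0,0.01,0]
    - [0,0.01,-0.04]
    - [0,0.01,-0.08]
    - [0,0.01,-0.12]
    - [0,0.01,-0.16]
    - [0,0.01,-0.2]
    - [0,0.01,-0.24]
    - [0,0.01,-0.255]
    - [0,0.01,-0.255]
    - [0,0.01,-0.255]
  twist:
    - [0,0,0]
    - [0,0,0]
    - [0,0,0]
    - [0,0,0]
    - [0,0,0]
    - [0,0,0]
    - [0,0,0]
    - [0,0,0]
    - [0,0,0]
    - [0,0,0]
  hand: [1,1,1,1,1,1,1,1,1,1]

```text
t: 4.6
position: [0.5294, -0.0812, 0.3201]
eef_rot: [3.137, 0.129, 0.001]
force: [3.5, -5.2, -4.8]
grip_width: 0.0253
gripper_force: 25.0
```

Full 30 mm pull, against the end stop. I'll release and rise.

Request:
carry_out:
  dp:
    - [0,0,0]
    - [0,0,0]
    - [0,0,0]
    - [0,0,-0.3]
    - [0,0,-0.6]
    - [0,0,-1]
    - [0,0,-1]
    - [0,0,-1]
  twist:
    - [0,0,0]
    - [0,0,0]
    - [0,0,0]
    - [0,0,0]
    - [0,0,0]
    - [0,0,0]
    - [0,0,0]
    - [0,0,0]
  hand: [-0.3,-0.3,-0.3,-0.3,-0.3,-0.3,-0.3,-0.3]

```text
t: 5.4
position: [0.5296, -0.079, 0.4419]
eef_rot: [3.138, 0.132, 0.004]
force: [-0.2, -0.1, -0.0]
grip_width: 0.0564
gripper_force: 0.0
```

```bash
cat >> h.py <<'E'
s_,c_=np.sin(np.radians(35)),np.cos(np.radians(35))
CRA=clampR()*R.from_matrix(np.array([[-c_,0,s_],[0,1,0],[-s_,0,-c_]]))
CRB=clampR()*R.from_matrix(np.array([[c_,0,s_],[0,-1,0],[s_,0,-c_]]))
def grip(k,x=-40): return toworld(c,(x,-50*np.sin(k),95+50*np.cos(k)))
E
python3 - <<'E'
from h import *; from cell import r
s=r.get_state(); print(s["q"].round(3),s["position"].round(4))
k=np.load("c.npy")[3]; P=grip(k)
for n,X in(("A",CRA),("B",CRB)): print(n,plan(P,X,s,r.grip_depth), plan(P-X.apply([0,0,.1]),X,s,r.grip_depth)[0])
import cv2
im=r.capture("side")["image"][130:230,215:305,::-1]; cv2.imwrite("pics/k2.png",cv2.resize(im,None,fx=5,fy=5,interpolation=cv2.INTER_CUBIC))
# bowl position from top view rim (z .05)
from scipy.optimize import fsolve
u=np.array([571,224])/1.5625; b=fsolve(lambda p:proj("top",np.array([*p,.05]))-u,[.7,-.3]); d=b-c[:2]; print("bowl",b,(clampR().inv().apply([*d,0])*1000).round())
E
```

```text
[ 0.67   0.094 -0.607  1.663  0.055  1.399 -1.431] [ 0.5296 -0.079   0.4419]
A (array([0.2724, 1.6512, 1.7786]), array([ 0.0761, -0.0765,  0.2421])) [0.2725 2.1297 1.0963]
B (array([0.2724, 1.6512, 1.7786]), array([ 0.0764,  0.076 , -0.2408])) [0.2725 2.1297 1.0963]
bowl [ 0.74268554 -0.31516529] [-188. -110.    0.]
```

View pics/k2.png

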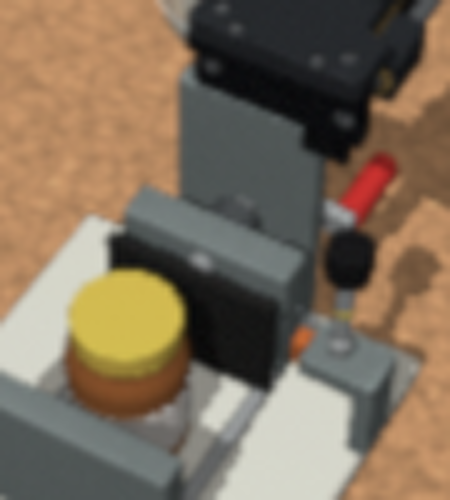

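The knob is clearly up: black knob at (350,258) with the pin visible below it. I'll turn to the tilted crank orientation; option B keeps joint 7 in range.

Request:
carry_out:
  dp:
    - [0,0.25,0]
    - [0,0.5,0]
    - [0,0.75,0]
    - [0,1,0]
    - [0,1,0]
    - [0,1,0]
    - [0,1,0]
    - [0,1,0]
    - [0,1,0]
    - [0,1,0]
  twist:
    - [0.007,0.007,-0.022]
    - [0.014,0.014,-0.044]
    - [0.021,0.021,-0.066]
    - [0.028,0.028,-0.088]
    - [0.035,0.035,-0.11]
    - [0.042,0.042,-0.132]
    - [0.049,0.049,-0.154]
    - [0.056,0.056,-0.176]
    - [0.063,0.063,-0.198]
    - [0.07,0.07,-0.22]
  hand: [-0.3,-0.3,-0.3,-0.3,-0.3,-0.3,-0.3,-0.3,-0.3,-0.3]

```text
t: 6.45
position: [0.5388, -0.1993, 0.4386]
eef_rot: [-1.957, -1.817, -0.528]
force: [0.2, 0.6, -0.4]
grip_width: 0.0564
gripper_force: 0.0
```

Run:
```python
from h import *; from cell import r
s=r.get_state(); print(s["q"].round(3),s["position"].round(4))
P=grip(np.load("c.npy")[3]); X=CRB; print(plan(P-X.apply([0,0,.08]),X,s,r.grip_depth))
```

```text
[ 0.988  0.313 -0.65   1.512 -0.345  1.586  0.3  ] [ 0.5388 -0.1993  0.4386]
(array([-1.4612,  0.4821,  0.4693]), array([ 0.0066,  0.0061, -0.0227]))
```

Request:
carry_out:
  dp:
    - [-0.25,0,0]
    - [-0.5,0,0]
    - [-0.75,0.1,0]
    - [-0.8,0.24,0.1]
    - [-0.8,0.24,0.1]
    - [-0.8,0.24,0.1]
  twist:
    - [0.0066,0.0061,-0.0227]
    - [0.0066,0.0061,-0.0227]
    - [0.0066,0.0061,-0.0227]
    - [0.0066,0.0061,-0.0227]
    - [0.0066,0.0061,-0.0227]
    - [0.0066,0.0061,-0.0227]
  hand: [-0.3,-0.3,-0.3,-0.3,-0.3,-0.3]

```text
t: 7.05
position: [0.5602, -0.2745, 0.3765]
eef_rot: [-1.792, -1.935, -0.563]
force: [1.0, 0.8, 0.4]
grip_width: 0.0566
gripper_force: 0.0
```

Run:
```python
from h import *; from cell import r
s=r.get_state(); print(s["q"].round(3),s["position"].round(4))
P=grip(np.load("c.npy")[3]); X=CRB; print(plan(P-X.apply([0,0,.08]),X,s,r.grip_depth))
```

```text
[ 0.996  0.498 -0.62   1.417 -0.254  1.602  0.5  ] [ 0.5602 -0.2745  0.3765]
(array([-0.7113,  0.1615,  0.3393]), array([ 0.0002,  0.0001, -0.0006]))
```

Request:
carry_out:
  dp:
    - [-0.35,0.08,0.17]
    - [-0.711,0.161,0.339]
    - [-0.711,0.161,0.339]
    - [-0.711,0.161,0.339]
    - [-0.711,0.161,0.339]
  twist:
    - [0,0,0]
    - [0,0,0]
    - [0,0,0]
    - [0,0,0]
    - [0,0,0]
  hand: [-0.3,-0.3,-0.3,-0.3,-0.3]

```text
t: 7.55
position: [0.5838, -0.3193, 0.2985]
eef_rot: [-1.794, -1.94, -0.565]
force: [0.3, 0.4, -0.1]
grip_width: 0.0565
gripper_force: 0.0
```

Request:
carry_out:
  dp:
    - [0,0,0.15]
    - [0,0,0.3]
    - [0,0,0.45]
    - [0,0,0.6]
    - [0,0,0.667]
    - [0,0,0.667]
    - [0,0,0.667]
  twist:
    - [0,0,0]
    - [0,0,0]
    - [0,0,0]
    - [0,0,0]
    - [0,0,0]
    - [0,0,0]
    - [0,0,0]
  hand: [-0.3,-0.3,-0.3,-0.3,-0.3,-0.3,-0.3]

```text
t: 8.25
position: [0.5803, -0.2755, 0.2318]
eef_rot: [-1.797, -1.939, -0.564]
force: [0.2, 0.3, 0.7]
grip_width: 0.0566
gripper_force: 0.0
```

Run:
```python
from h import *; from cell import r
s=r.get_state(); print(s["q"].round(3),s["position"].round(4),s["force"].round(1))
P=grip(np.load("c.npy")[3]); X=CRB; print(plan(P,X,s,r.grip_depth))
import cv2
im=r.capture("side")["image"][100:220,210:340,::-1]; cv2.imwrite("pics/g.png",cv2.resize(im,None,fx=5,fy=5,interpolation=cv2.INTER_CUBIC))
```

```text
[ 0.953  0.658 -0.586  1.497 -0.186  1.378  0.556] [ 0.5803 -0.2755  0.2318] [0.2 0.3 0.7]
(array([-0.0026, -0.007 ,  0.0299]), array([ 0.0009,  0.0009, -0.0005]))
```

View pics/g.png

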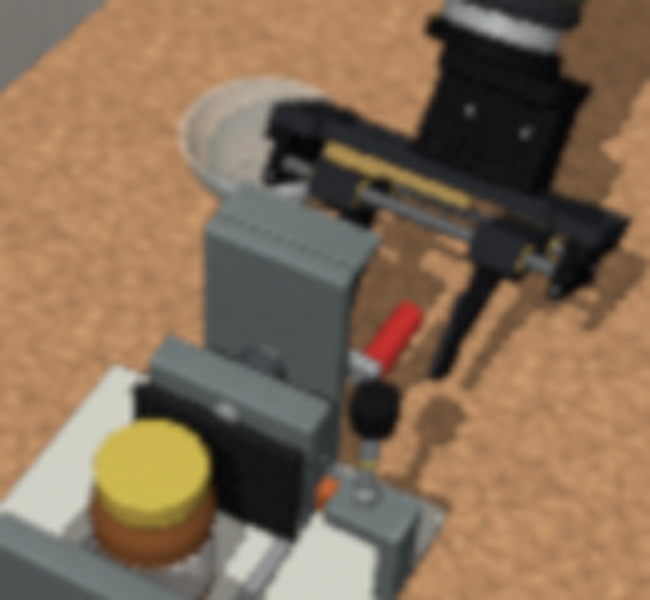

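The robot-side finger tip is at (440,375) beside the red grip at (395,340), as planned, and the other finger is behind the plate. I'll close now.

Request:
carry_out:
  dp:
    - [0,-0.007,0.03]
    - [0,-0.007,0.03]
    - [0,-0.007,0.03]
    - [0,-0.007,0.03]
    - [0,-0.007,0.03]
    - [0,-0.007,0.03]
    - [0,-0.007,0.03]
    - [0,-0.007,0.03]
  twist:
    - [0,0,0]
    - [0,0,0]
    - [0,0,0]
    - [0,0,0]
    - [0,0,0]
    - [0,0,0]
    - [0,0,0]
    - [0,0,0]
  hand: [-0.3,1,1,1,1,1,1,1]
  newtons: 20

```text
t: 9.1
position: [0.5792, -0.2733, 0.227]
eef_rot: [-1.796, -1.937, -0.564]
force: [1.1, 1.0, -1.6]
grip_width: 0.0176
gripper_force: 20.0
```

Run:
```python
from h import *; from cell import r
s=r.get_state(); gd=r.grip_depth
Rc=R.from_rotvec(s["eef_rot"]); G=s["position"]+Rc.apply([0,0,gd])
l=clampR().inv().apply(G-[c[0],c[1],0])*1000; print("grasp in clamp",l.round(1),"force clamp",clampR().inv().apply(s["force"]).round(1))
k0=np.load("c.npy")[3]; k=np.arctan2(-l[1],l[2]-95); print(k0,k)
k=k0
# steps of 0.2 rad in tool coords of the current orientation
for i in range(1,11):
    print((Rc.inv().apply(grip(k+.2*i)-grip(k))/.12).round(3).tolist(),end=",")
```

```text
grasp in clamp [-40.1  49.2  92.7] force clamp [ 0.9 -1.1 -1.6]
-1.5762557980096419 -1.6173557094759456
[0.047, 0.008, -0.068],[0.093, 0.032, -0.133],[0.135, 0.072, -0.193],[0.171, 0.125, -0.246],[0.201, 0.19, -0.288],[0.223, 0.264, -0.319],[0.236, 0.344, -0.337],[0.24, 0.427, -0.342],[0.235, 0.51, -0.333],[0.22, 0.589, -0.311],
```

Request:
carry_out:
  dp:
    - [0.047,0.008,-0.068]
    - [0.093,0.032,-0.133]
    - [0.135,0.072,-0.193]
    - [0.171,0.125,-0.246]
    - [0.201,0.19,-0.288]
    - [0.223,0.264,-0.319]
    - [0.236,0.344,-0.337]
    - [0.24,0.427,-0.342]
    - [0.235,0.51,-0.333]
    - [0.22,0.589,-0.311]
  twist:
    - [0,0,0]
    - [0,0,0]
    - [0,0,0]
    - [0,0,0]
    - [0,0,0]
    - [0,0,0]
    - [0,0,0]
    - [0,0,0]
    - [0,0,0]
    - [0,0,0]
  hand: [1,1,1,1,1,1,1,1,1,1]

```text
t: 10.1
position: [0.6505, -0.2677, 0.278]
eef_rot: [-1.796, -1.939, -0.568]
force: [-0.5, -0.3, 7.0]
grip_width: 0.0176
gripper_force: 20.0
```

```bash
cat > st.py <<'E'
from h import *; from cell import r
import sys
def show(k0,n=10,d=.2):
    s=r.get_state(); Rc=R.from_rotvec(s["eef_rot"]); G=s["position"]+Rc.apply([0,0,r.grip_depth])
    l=clampR().inv().apply(G-[c[0],c[1],0])*1000; F=clampR().inv().apply(s["force"])
    print("grasp",l.round(1),"F",F.round(1),"w",round(float(s["grip_width"]),4),"k(mod)",np.arctan2(-l[1],l[2]-95).round(3),"r",np.hypot(l[1],l[2]-95).round(1),"q",s["q"].round(2),"t",s["t"])
    print([(CRB.inv().apply(grip(k0+d*i)-grip(k0))/.12).round(3).tolist() for i in range(1,n+1)])
show(float(sys.argv[1]),*(map(float,())))
E
python3 st.py 0.424
```

```text
grasp [-40.2 -22.8 143.7] F [-0.2  0.5  7. ] w 0.0176 k(mod) 0.437 r 53.8 q [ 0.85  0.72 -0.59  1.29 -0.18  1.48  0.46] t 10.1
[[-0.024, 0.072, 0.034], [-0.055, 0.134, 0.079], [-0.094, 0.184, 0.134], [-0.137, 0.22, 0.195], [-0.183, 0.241, 0.261], [-0.231, 0.245, 0.329], [-0.278, 0.232, 0.397], [-0.322, 0.203, 0.461], [-0.363, 0.159, 0.519], [-0.398, 0.103, 0.568]]
```

Request:
carry_out:
  dp:
    - [-0.024,0.072,0.034]
    - [-0.055,0.134,0.079]
    - [-0.094,0.184,0.134]
    - [-0.137,0.22,0.195]
    - [-0.183,0.241,0.261]
    - [-0.231,0.245,0.329]
    - [-0.278,0.232,0.397]
    - [-0.322,0.203,0.461]
    - [-0.363,0.159,0.519]
    - [-0.398,0.103,0.568]
  twist:
    - [0,0,0]
    - [0,0,0]
    - [0,0,0]
    - [0,0,0]
    - [0,0,0]
    - [0,0,0]
    - [0,0,0]
    - [0,0,0]
    - [0,0,0]
    - [0,0,0]
  hand: [1,1,1,1,1,1,1,1,1,1]

```text
t: 11.1
position: [0.6594, -0.2674, 0.1911]
eef_rot: [-1.789, -1.932, -0.559]
force: [-11.9, -3.7, 22.7]
grip_width: 0.0178
gripper_force: 20.0
```

```bash
python3 st.py 2.424
```

```text
grasp [-39.9 -29.8  57.3] F [-2.7 12.1 22.7] w 0.0178 k(mod) 2.473 r 48.1 q [ 0.83  0.82 -0.56  1.32 -0.15  1.38  0.49] t 11.1
[[-0.028, -0.068, 0.039], [-0.047, -0.144, 0.067], [-0.057, -0.225, 0.082], [-0.058, -0.308, 0.083], [-0.049, -0.39, 0.071], [-0.032, -0.467, 0.045], [-0.005, -0.537, 0.008], [0.028, -0.596, -0.04], [0.068, -0.642, -0.097], [0.112, -0.673, -0.16]]
```

The forces suggest the commanded circle is about 4 mm low, probably from where the grip sits along the fingers. I'll re-centre to (y -1, z 97.5), the centre of a circle through the measured points.

```bash
cat > st.py <<'E'
from h import *; from cell import r
import sys
def show(cy,cz,k0,d,n,oy=-1.,oz=97.5):
    s=r.get_state(); Rc=R.from_rotvec(s["eef_rot"]); G=s["position"]+Rc.apply([0,0,r.grip_depth])
    l=clampR().inv().apply(G-[c[0],c[1],0])*1000; F=clampR().inv().apply(s["force"])
    print("grasp",l.round(1),"F",F.round(1),"w",round(float(s["grip_width"]),4),"k(mod)",np.arctan2(oy-l[1],l[2]-oz).round(3),"r",np.hypot(l[1]-oy,l[2]-oz).round(1),"t",s["t"])
    ks=k0+d*np.arange(1,n+1); y,z=oy-50*np.sin(ks),oz+50*np.cos(ks)
    A=CRB.inv()*clampR()
    print([(A.apply([0,a-cy,b-cz])/120).round(3).tolist() for a,b in zip(y,z)]); print("end cmd",y[-1].round(2),z[-1].round(2),ks[-1])
a=list(map(float,sys.argv[1:])); a[4]=int(a[4]); show(*a)
E
python3 st.py -33.6 55.3 2.5 0.2 10
```

```text
grasp [-39.9 -29.8  57.3] F [-2.7 12.1 22.7] w 0.0178 k(mod) 2.52 r 49.5 t 11.1
[[-0.014, -0.094, 0.021], [-0.03, -0.172, 0.043], [-0.037, -0.254, 0.053], [-0.034, -0.337, 0.049], [-0.022, -0.418, 0.032], [-0.001, -0.492, 0.001], [0.028, -0.558, -0.04], [0.064, -0.613, -0.092], [0.106, -0.653, -0.151], [0.151, -0.679, -0.216]]
end cmd 47.88 86.96 4.5
```

Request:
carry_out:
  dp:
    - [-0.014,-0.094,0.021]
    - [-0.03,-0.172,0.043]
    - [-0.037,-0.254,0.053]
    - [-0.034,-0.337,0.049]
    - [-0.022,-0.418,0.032]
    - [-0.001,-0.492,0.001]
    - [0.028,-0.558,-0.04]
    - [0.064,-0.613,-0.092]
    - [0.106,-0.653,-0.151]
    - [0.151,-0.679,-0.216]
  twist:
    - [0,0,0]
    - [0,0,0]
    - [0,0,0]
    - [0,0,0]
    - [0,0,0]
    - [0,0,0]
    - [0,0,0]
    - [0,0,0]
    - [0,0,0]
    - [0,0,0]
  hand: [1,1,1,1,1,1,1,1,1,1]

```text
t: 12.1
position: [0.5803, -0.2731, 0.2198]
eef_rot: [-1.798, -1.936, -0.564]
force: [6.2, 0.9, -3.7]
grip_width: 0.0171
gripper_force: 20.0
```

```bash
python3 st.py 47.88 86.96 4.5 0.2 10
```

```text
grasp [-40.1  48.   85.4] F [ 0.4 -6.2 -3.7] w 0.0171 k(mod) -1.813 r 50.5 t 12.1
[[0.047, -0.009, -0.068], [0.095, -0.002, -0.136], [0.141, 0.022, -0.201], [0.183, 0.061, -0.261], [0.22, 0.113, -0.314], [0.25, 0.178, -0.357], [0.272, 0.252, -0.389], [0.285, 0.331, -0.408], [0.289, 0.414, -0.413], [0.284, 0.497, -0.405]]
end cmd -11.76 146.33 6.5
```

Request:
carry_out:
  dp:
    - [0.047,-0.009,-0.068]
    - [0.095,-0.002,-0.136]
    - [0.141,0.022,-0.201]
    - [0.183,0.061,-0.261]
    - [0.22,0.113,-0.314]
    - [0.25,0.178,-0.357]
    - [0.272,0.252,-0.389]
    - [0.285,0.331,-0.408]
    - [0.289,0.414,-0.413]
    - [0.284,0.497,-0.405]
  twist:
    - [0,0,0]
    - [0,0,0]
    - [0,0,0]
    - [0,0,0]
    - [0,0,0]
    - [0,0,0]
    - [0,0,0]
    - [0,0,0]
    - [0,0,0]
    - [0,0,0]
  hand: [1,1,1,1,1,1,1,1,1,1]

```text
t: 13.1
position: [0.6403, -0.2685, 0.2814]
eef_rot: [-1.795, -1.937, -0.562]
force: [-5.3, -0.4, -2.2]
grip_width: 0.017
gripper_force: 20.0
```

```bash
python3 st.py -11.76 146.33 6.5 0.2 10
```

```text
grasp [-40.1 -11.6 147.1] F [ 0.1  5.3 -2.2] w 0.017 k(mod) 0.211 r 50.7 t 13.1
[[-0.015, 0.079, 0.021], [-0.038, 0.151, 0.055], [-0.07, 0.214, 0.1], [-0.108, 0.265, 0.154], [-0.151, 0.301, 0.215], [-0.197, 0.322, 0.281], [-0.244, 0.327, 0.349], [-0.292, 0.314, 0.416], [-0.336, 0.286, 0.481], [-0.377, 0.243, 0.539]]
end cmd -40.92 67.4 8.5
```

Request:
carry_out:
  dp:
    - [-0.015,0.079,0.021]
    - [-0.038,0.151,0.055]
    - [-0.07,0.214,0.1]
    - [-0.108,0.265,0.154]
    - [-0.151,0.301,0.215]
    - [-0.197,0.322,0.281]
    - [-0.244,0.327,0.349]
    - [-0.292,0.314,0.416]
    - [-0.336,0.286,0.481]
    - [-0.377,0.243,0.539]
  twist:
    - [0,0,0]
    - [0,0,0]
    - [0,0,0]
    - [0,0,0]
    - [0,0,0]
    - [0,0,0]
    - [0,0,0]
    - [0,0,0]
    - [0,0,0]
    - [0,0,0]
  hand: [1,1,1,1,1,1,1,1,1,1]

```text
t: 14.1
position: [0.6699, -0.2662, 0.2038]
eef_rot: [-1.794, -1.937, -0.567]
force: [-4.1, -2.2, 9.0]
grip_width: 0.0174
gripper_force: 20.0
```

```bash
python3 st.py -40.92 67.4 8.5 0.2 10
```

```text
grasp [-40.  -41.7  69.7] F [-1.9  4.2  9. ] w 0.0174 k(mod) 2.17 r 49.3 t 14.1
[[-0.035, -0.056, 0.05], [-0.063, -0.124, 0.09], [-0.083, -0.2, 0.118], [-0.093, -0.281, 0.133], [-0.094, -0.364, 0.135], [-0.086, -0.446, 0.123], [-0.069, -0.523, 0.098], [-0.043, -0.593, 0.061], [-0.009, -0.653, 0.013], [0.03, -0.699, -0.043]]
end cmd 42.98 73.72 10.5
```

Request:
carry_out:
  dp:
    - [-0.035,-0.056,0.05]
    - [-0.063,-0.124,0.09]
    - [-0.083,-0.2,0.118]
    - [-0.093,-0.281,0.133]
    - [-0.094,-0.364,0.135]
    - [-0.086,-0.446,0.123]
    - [-0.069,-0.523,0.098]
    - [-0.043,-0.593,0.061]
    - [-0.009,-0.653,0.013]
    - [0.03,-0.699,-0.043]
  twist:
    - [0,0,0]
    - [0,0,0]
    - [0,0,0]
    - [0,0,0]
    - [0,0,0]
    - [0,0,0]
    - [0,0,0]
    - [0,0,0]
    - [0,0,0]
    - [0,0,0]
  hand: [1,1,1,1,1,1,1,1,1,1]

```text
t: 15.1
position: [0.5851, -0.2728, 0.2083]
eef_rot: [-1.797, -1.937, -0.564]
force: [5.2, -0.5, -4.7]
grip_width: 0.0173
gripper_force: 20.0
```

```bash
python3 st.py 42.98 73.72 10.5 0.1 6
python3 - <<'E'
from cell import r
import cv2
im=r.capture("top")["image"][145:240,215:345,::-1]; cv2.imwrite("pics/j.png",cv2.resize(im,None,fx=6,fy=6,interpolation=cv2.INTER_CUBIC))
E
```

```text
grasp [-40.1  43.3  73.9] F [-0.9 -5.1 -4.7] w 0.0173 k(mod) -2.06 r 50.2 t 15.1
[[0.022, -0.018, -0.031], [0.044, -0.032, -0.063], [0.067, -0.042, -0.096], [0.091, -0.048, -0.13], [0.115, -0.05, -0.164], [0.139, -0.048, -0.198]]
end cmd 48.73 102.71 11.1
```

View pics/j.png

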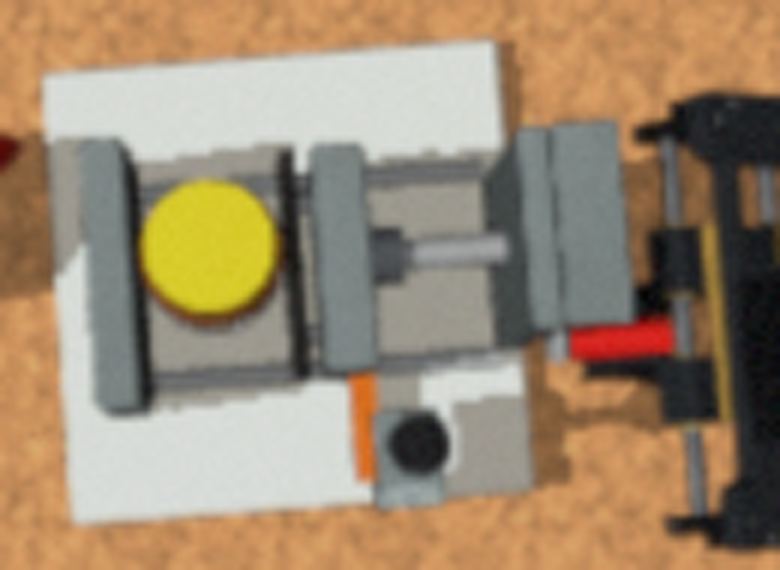

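Contact on both sides: the jar lid spans (140..277) between the jaws, and the orange lug at (363,430) is past the pin at about 10.5 rad. One last squeeze to about 10.85.

Request:
carry_out:
  dp:
    - [0.022,-0.018,-0.031]
    - [0.044,-0.032,-0.063]
    - [0.067,-0.042,-0.096]
    - [0.079,-0.045,-0.113]
    - [0.079,-0.045,-0.113]
    - [0.079,-0.045,-0.113]
    - [0.079,-0.045,-0.113]
    - [0.079,-0.045,-0.113]
  twist:
    - [0,0,0]
    - [0,0,0]
    - [0,0,0]
    - [0,0,0]
    - [0,0,0]
    - [0,0,0]
    - [0,0,0]
    - [0,0,0]
  hand: [1,1,1,1,1,1,1,1]

```text
t: 15.95
position: [0.5798, -0.2733, 0.2244]
eef_rot: [-1.796, -1.936, -0.563]
force: [1.8, -2.0, -1.7]
grip_width: 0.0171
gripper_force: 20.0
```

```bash
python3 st.py 46.8 90 10.85 0.1 2
```

```text
grasp [-40.1  49.   90.1] F [-2.1 -1.6 -1.7] w 0.0171 k(mod) -1.717 r 50.5 t 15.95
[[0.025, -0.018, -0.036], [0.049, -0.018, -0.07]]
end cmd 48.93 100.22 11.049999999999999
```

Crank at about 10.85, roughly 3.5 mm of squeeze. I'll release it and back out along the tool axis.

Request:
carry_out:
  dp:
    - [0,0,0]
    - [0,0,0]
    - [0,0,0]
    - [0,0,0]
    - [0,0,-0.3]
    - [0,0,-0.6]
    - [0,0,-0.9]
    - [0,0,-1]
    - [0,0,-1]
  twist:
    - [0,0,0]
    - [0,0,0]
    - [0,0,0]
    - [0,0,0]
    - [0,0,0]
    - [0,0,0]
    - [0,0,0]
    - [0,0,0]
    - [0,0,0]
  hand: [-0.3,-0.3,-0.3,-0.3,-0.3,-0.3,-0.3,-0.3,-0.3]

```text
t: 16.85
position: [0.5851, -0.3424, 0.3242]
eef_rot: [-1.799, -1.938, -0.564]
force: [0.1, -0.4, 0.9]
grip_width: 0.0564
gripper_force: 0.0
```

Request:
carry_out:
  dp:
    - [0.2,0,-0.3]
    - [0.4,0,-0.6]
    - [0.55,0,-0.8]
    - [0.55,0,-0.8]
    - [0.55,0,-0.8]
  twist:
    - [0,0,0]
    - [0,0,0]
    - [0,0,0]
    - [0,0,0]
    - [0,0,0]
  hand: [-0.3,-0.3,-0.3,-0.3,-0.3]

```text
t: 17.35
position: [0.5852, -0.3406, 0.4382]
eef_rot: [-1.793, -1.937, -0.562]
force: [0.1, 0.2, -0.5]
grip_width: 0.0564
gripper_force: 0.0
```

Run:
```python
from h import *; from cell import r
s=r.get_state(); print(s["position"].round(4),s["q"].round(2))
P=toworld(c,(61.5,85,156)); print(plan(P+[0,0,.12],KNOB,s,r.grip_depth))
import cv2
im=r.capture("side")["image"][125:265,185:305,::-1]; cv2.imwrite("pics/m.png",cv2.resize(im,None,fx=4.2,fy=4.2,interpolation=cv2.INTER_CUBIC))
```

```text
[ 0.5852 -0.3406  0.4382] [ 0.98  0.59 -0.6   1.15 -0.21  1.78  0.47]
(array([ 1.7997, -0.3036,  1.2384]), array([-0.0756, -0.0758,  0.241 ]))
```

View pics/m.png

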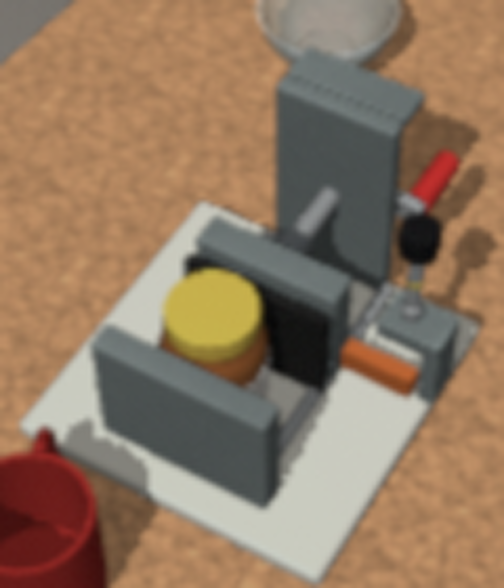

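The jar is upright and clamped, the lug is past the pin and the knob is still up at (420,238). I'll return to the knob.

Request:
carry_out:
  dp:
    - [0.25,-0.04,0.17]
    - [0.5,-0.08,0.34]
    - [0.75,-0.12,0.5]
    - [0.9,-0.15,0.62]
    - [0.9,-0.15,0.62]
    - [0.9,-0.15,0.62]
    - [0.9,-0.15,0.62]
    - [0.9,-0.15,0.62]
    - [0.9,-0.15,0.62]
    - [0.9,-0.15,0.62]
  twist:
    - [-0.007,-0.007,0.022]
    - [-0.014,-0.014,0.044]
    - [-0.021,-0.021,0.066]
    - [-0.028,-0.028,0.088]
    - [-0.035,-0.035,0.11]
    - [-0.042,-0.042,0.132]
    - [-0.049,-0.049,0.154]
    - [-0.056,-0.056,0.176]
    - [-0.063,-0.063,0.198]
    - [-0.07,-0.07,0.22]
  hand: [-0.3,-0.3,-0.3,-0.3,-0.3,-0.3,-0.3,-0.3,-0.3,-0.3]

```text
t: 18.4
position: [0.5564, -0.2123, 0.4371]
eef_rot: [-3.083, -0.338, -0.063]
force: [0.4, -0.3, -0.2]
grip_width: 0.0566
gripper_force: 0.0
```

```bash
cat > kn.py <<'E'
from h import *; from cell import r; import sys
s=r.get_state(); print(s["position"].round(4),s["q"].round(2))
print(plan(toworld(c,(61.5,85,float(sys.argv[1]))),KNOB,s,r.grip_depth))
E
python3 kn.py 276
```

```text
[ 0.5564 -0.2123  0.4371] [ 0.72  0.21 -0.44  1.54  0.04  1.39 -1.08]
(array([ 0.0096, -1.1102,  0.0195]), array([-0.0061, -0.0067,  0.0219]))
```

Request:
carry_out:
  dp:
    - [0,-0.4,0]
    - [0,-0.8,0]
    - [0.01,-1,0.02]
    - [0.01,-1,0.02]
    - [0.01,-1,0.02]
    - [0.01,-1,0.02]
  twist:
    - [-0.0061,-0.0067,0.0219]
    - [-0.0061,-0.0067,0.0219]
    - [-0.0061,-0.0067,0.0219]
    - [-0.0061,-0.0067,0.0219]
    - [-0.0061,-0.0067,0.0219]
    - [-0.0061,-0.0067,0.0219]
  hand: [-0.3,-0.3,-0.3,-0.3,-0.3,-0.3]

```text
t: 19.0
position: [0.5314, -0.0968, 0.4402]
eef_rot: [-3.139, -0.132, -0.005]
force: [0.6, -0.1, 0.1]
grip_width: 0.0567
gripper_force: 0.0
```

```bash
python3 kn.py 157
```

```text
[ 0.5314 -0.0968  0.4402] [ 0.6   0.1  -0.5   1.66  0.05  1.4  -1.39]
(array([-0.0155, -0.1247,  0.9977]), array([ 0.    , -0.0005,  0.0005]))
```

Request:
carry_out:
  dp:
    - [-0.016,-0.125,0.2]
    - [-0.016,-0.125,0.5]
    - [-0.016,-0.125,0.8]
    - [-0.016,-0.125,0.95]
    - [-0.016,-0.125,0.995]
    - [-0.016,-0.125,0.995]
    - [-0.016,-0.125,0.995]
    - [-0.016,-0.125,0.995]
    - [-0.016,-0.125,0.995]
    - [-0.016,-0.125,0.995]
  twist:
    - [0,0,0]
    - [0,0,0]
    - [0,0,0]
    - [0,0,0]
    - [0,0,0]
    - [0,0,0]
    - [0,0,0]
    - [0,0,0]
    - [0,0,0]
    - [0,0,0]
  hand: [-0.3,-0.3,-0.3,-0.3,-0.3,1,1,1,1,1]
  newtons: 25

```text
t: 20.0
position: [0.5294, -0.0812, 0.3232]
eef_rot: [3.136, 0.135, 0.012]
force: [0.5, -2.2, 0.4]
grip_width: 0.0255
gripper_force: 25.0
```

Request:
carry_out:
  dp:
    - [0,0,0]
    - [0,0,0.04]
    - [0,0,0.08]
    - [0,0,0.12]
    - [0,0,0.16]
    - [0,0,0.2]
    - [0,0,0.24]
    - [0,0,0.26]
    - [0,0,0.26]
    - [0,0,0.26]
  twist:
    - [0,0,0]
    - [0,0,0]
    - [0,0,0]
    - [0,0,0]
    - [0,0,0]
    - [0,0,0]
    - [0,0,0]
    - [0,0,0]
    - [0,0,0]
    - [0,0,0]
  hand: [1,1,1,1,1,1,1,1,1,1]

```text
t: 21.0
position: [0.5297, -0.0811, 0.293]
eef_rot: [3.137, 0.134, 0.011]
force: [-2.7, -5.0, 14.0]
grip_width: 0.0252
gripper_force: 25.0
```

It bottomed out after 30 mm with 14 N up. I'll release, retreat and verify.

Request:
carry_out:
  dp:
    - [0,0,0.245]
    - [0,0,0.245]
    - [0,0,0.245]
    - [0,0,0.245]
    - [0,0,0]
    - [0,0,-0.3]
    - [0,0,-0.6]
    - [0,0,-0.75]
    - [0,0,-0.75]
  twist:
    - [0,0,0]
    - [0,0,0]
    - [0,0,0]
    - [0,0,0]
    - [0,0,0]
    - [0,0,0]
    - [0,0,0]
    - [0,0,0]
    - [0,0,0]
  hand: [1,-0.3,-0.3,-0.3,-0.3,-0.3,-0.3,-0.3,-0.3]

```text
t: 21.9
position: [0.5295, -0.0795, 0.3836]
eef_rot: [3.138, 0.137, 0.016]
force: [0.0, 0.0, -0.5]
grip_width: 0.0563
gripper_force: 0.0
```

I made a mistake there: shifts count from the last commanded pose, so the first rows pushed about 29 mm further down before opening. Checking whether anything changed.

Run:
```python
from h import *; from cell import r
import cv2
s=r.get_state(); print({k:np.round(s[k],2).tolist() for k in("t","position","force","q")})
a=r.capture("top")["image"][135:245,170:345,::-1]; b=r.capture("side")["image"][120:270,180:310,::-1]
b=cv2.resize(b,(400,int(400*150/130)),interpolation=cv2.INTER_CUBIC);a=cv2.resize(a,(400,251),interpolation=cv2.INTER_CUBIC)
o=np.zeros((len(b),800,3),np.uint8); o[:251,:400]=a;o[:,400:]=b; cv2.imwrite("pics/z.png",o)
for z in(122,152): print(z,(proj("side",toworld(c,(61.5,85,z)))-[180,120])*400/130+[400,0])
```

```text
{'t': 21.9, 'position': [0.53, -0.08, 0.38], 'force': [0.03, 0.01, -0.52], 'q': [0.59, 0.12, -0.52, 1.75, 0.06, 1.28, -1.43]}
122 [720.17912187 214.38996457]
152 [722.77260355 190.73138665]
```

View pics/z.png

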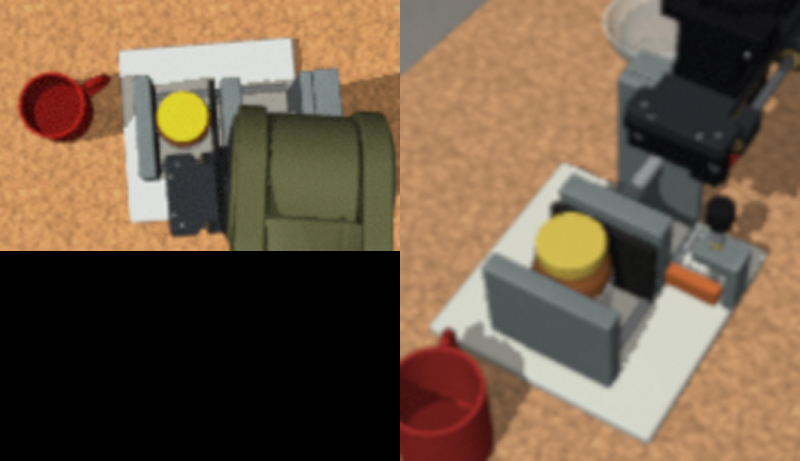

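The knob is at (720,212) in the side view, where home is expected (within the same offset as at the start). The jar is upright and clamped, the cup and bowl look unmoved, and the gripper is clear. Handing in.

```bash
python3 -c "
from cell import r
print(r.finish_job())"
```

```text
the job is handed in; nothing more can be done
None
```

I handed the job in at about 22 s: the jar is clamped upright with about 3.5 mm of pad squeeze (estimated from the crank angle), the stop knob is down behind the jaw and the gripper is clear. One slip on the way: just before letting go of the knob, I commanded a push about 29 mm too far down for a few rows. I have no force reading from those rows, and the last picture shows no change; the judged result was not returned.

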